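# Weigh a reagent bottle on a beam balance

### The arm

A 6-joint arm with a two-finger parallel gripper is mounted at the origin on the work surface. World frame = base frame: x ahead of the robot, y to its left, z up, the work surface at z = 0. Lengths are in mm, angles in rad, forces in N, time in s.
With the tool pointing down it reaches from about 400 to 925 mm from the base axis. Payload 12.5 kg.
Tool frame: the origin (TCP) lies at the very end of the fingers, on their centre line; the grasp point (between the pads) lies 19 mm behind it; x points along the fingers, y is the direction in which the jaws open and shut, and the axes are right-handed (so a half turn about x gives the same grasp; the last joint's range is limited). The gripper opens to 95 mm and grips with 3 to 60 N. Pads are 20 mm wide; open, the fingers measure 119 mm over their backs; the gripper's body (75 mm by 180 mm) begins 59 mm behind the grasp point.
Start: joints at [-1.268, 0.491, 1.559, -0, 1.092, -0.106], TCP at [248.467, -573.508, 214.661] pointing down, gripper open.
Joint ranges: [-3.1, 3.1], [-0.84, 2.19], [0.05, 2.79], [-1.13, 4.28], [0.06, 2.93], [-2.69, 2.69]. Speed limits (rad/s): [2.22, 2.22, 2.79, 3.14, 3.14, 3.14].

### API

Orientations are given as [roll, pitch, yaw] about the fixed x, y, z axes, in that order (R = Rz(yaw) Ry(pitch) Rx(roll)).
In Python, from cell import * gives the robot as it stands.
- The arm moves only by the tool step_arm, never from a script. Its argument "steps" is a list of rows, each a list of 4 numbers: the shift along the tool's x, y, z in units of 50 mm (1.0 is 50 mm), then the turn about the tool's x in units of 8 degrees (1.0 is 8 degrees). A call has 1 to 20 rows; each row shifts and turns the commanded pose from where the row before left it, along the tool's axes as they then stand; what a row does not reach is not made up. A row lasts 1/8 s, in which the tool goes at most 62.5 mm and 10.7 degrees, less where a joint would pass 70% of its speed; a pose out of reach is approached as far as the arm can. A call is refused whole if a number of a shift passes 1 or a number of a turn 1, either way. A call with a gripper value outside its range is refused whole. "jaw" is the closure, from 0 (fully open) to 1 (shut), set as the call begins (left out, the last holds). The fingers move at their own pace and stop on an object; the grip force is fixed at half the most. Time passes only in rows, so rows that do not move let the fingers close. It gives the time, the measured TCP pose, the force and the opening at its end, in the units of the state.
- state(): the state, without advancing time (a new reading comes with each control period).
- read_camera(name): name is "scene" or "top" or "wrist"; returns the picture (384x512x3 uint8, red, green, blue); there is no depth.
- camera_info(name): a dict with "mtx" (3x3 intrinsics, pixels), "k1" (the pictures are not rectified: a ray, as slopes to the right and down, at radius r is drawn at 1 + k1 r^2 times it, then the intrinsics apply), "eye" and "attitude" of the camera in the world; the wrist camera has in their place "hand_eye" (4x4, takes a point from camera to tool coordinates, whose origin is the TCP and whose axes are the tool frame's). Camera axes: x right, y down, z forward; pixel columns grow to the right and rows downward; lengths in mm; the calibration is good to about 2 mm. A picture is of the moment at which its call begins: read the wrist's pose just before it. camera_info takes no time and is no camera call.
- job_done(): hands the job in, once; it reports no verdict.
The state is a dict: "t": time; "joints": joint angles; "qvel": joint speeds; "tau": joint torques, N m; "eef_pos": TCP position; "tcp_rot": TCP orientation; "ft_force": force on the tool from outside, world axes, zero at the start; "moment": the same for the moment, N m; "opening": opening from 0.0 (shut) to 1.0 (fully open).
Only numpy, scipy, OpenCV 4.12 (cv2) and the standard library are available. Lean on these libraries where they do the work, as an engineer would, in place of code of your own. Each camera call takes 0.05 s, during which the arm holds its last target.

### The job

Weigh the squat brown reagent bottle: set it down gently, upright and wholly on the pan of the beam balance and let go, and only then slide the counterpoise along the beam until the beam rests level, its pointer facing the fixed index mark. Work the balance with a light touch, never leaning on it or forcing it, leave the beam level and untouched with the bottle on the pan, and leave the other glassware alone.

Things in the scene. Friction and masses are not known exactly. Their poses are not given: they have to be found in the camera images.
- bottle: The squat brown glass bottle to be weighed: body 60 mm in diameter with straight sides up to 64 mm, sloping shoulder, neck 26 mm in diameter, white round cap 36 mm in diameter from 92 to 120 mm height. Origin: centre of the underside, z up. Loose; its mass is unknown, between 0.3 and 0.52 kg. Grip it by the cap from above.
- balance: Fixed beam balance, base 130 x 470 x 18 mm. Origin: on the table below the beam's pivot (90 mm up, cheeks to 112 mm). The beam (8 mm wide, 14 high) runs along its y axis: pan on the -y arm 130 mm from the pivot, counterpoise and pointer on +y; a post 135 mm high stands at y 265 to 275 mm. Delicate: load it by less than 25 N with fingers or arm (squeeze the knob 10 N at most), 35 N with the bottle.
- pan_top (a point): Centre of the upper face of the flat round steel pan, 110 mm in diameter, no rim. A linkage keeps it level, so the bottle's place on it does not change the balance. 116 mm above the table when the beam is level, up to 13 mm higher or lower at the stops. Empty, it is at its upper stop; it yields downward at 0.5 to 4 N.
- poise_knob (a point): Middle of the counterpoise's knob: upright dark steel pin 20 mm in diameter (19 mm of it above this point, 27 mm below) on a steel block 34 mm across the beam, 32 along it, 30 high, riding on the beam. 132 mm above the table when level, at most 23 mm higher or lower. Push it along the beam; touching fingers can hold the beam back, so let it swing free before judging level.
- poise (a joint): Place of the counterpoise along the beam in m: 0 at the inner end (40 mm from the pivot), growing outward, away from the pan, to the stop at 0.175. Mass 0.32 kg; it takes about 1.5 N to slide and stays where left. It starts between 0 and 0.045; the balanced place lies between about 0.06 and 0.165, depending on the bottle's mass. Leave it below 0.055 until the bottle is on the pan.
- beam (a joint): Tilt of the beam in rad: 0 level; positive is pan down, pointer up (counterpoise must go further out), negative is pan up, pointer down. Rubber stops at about -0.10 and +0.10. Between the stops the free beam tilts about 0.0032 rad for each mm that the counterpoise is off the balanced place, and settles in about 1 s. Level means within 0.016 rad.
- pointer_tip (a point): Tip of the pointer at the outer end of the beam, 249 mm from the pivot, 5 mm high; it rises and falls by 25 mm with the beam. Level means within 4 mm of the index's height.
- index (a point): Tip of the fixed black index tooth (6 mm high) on the post facing the pointer tip, 3 mm beyond it, at pivot height, 90 mm above the table: the pointer faces it when the beam is level.
- slim: Bystander: slim tall brown bottle, 44 mm in diameter, 145 mm high with its 30 mm white cap. Origin: centre of the underside. Leave alone.
- jar: Bystander: wide clear jar, 70 mm in diameter, 85 mm high. Origin: centre of the underside. Leave alone.
- flask: Bystander: conical clear flask, foot 80 mm in diameter, 122 mm high. Origin: centre of the underside. Leave alone.
Mind the look-alikes: they are no part of the job. What is shaped like the bottle but blue or purple is not meant.

How it is judged:
By the outcome, as a careful person would: the job done as asked, in the order asked, and still so for the second after the job is handed in, with the robot touching nothing.
It also fails if it takes over 67 s, if anything falls off the work surface, if the arm or the gripper's body presses on something with over 40 N, if the wrist force passes 120 N, or if a joint passes its speed limit or range.

## Working session

There is one attempt and no reset: what is moved stays moved. The work goes in short steps, Python scripts to look and compute and a tool call to move; the robot and the scene stay as the last step left them, time stands still between calls to the robot, and variables do not carry over. Pictures are saved under pics/ and viewed, and the job is handed in when it is done.

Besides the shell and the picture viewer there is one more tool, called after "Call:" as name(argument=value, ...) on one line, values as JSON. step_arm: Moves the arm, as the interface text tells. Its arguments: {"type":"object","properties":{"steps":{"type":"array","items":{"type":"array","items":{"type":"number"}}},"jaw":{"type":"number"}},"required":["steps"]}

```bash
mkdir -p pics; ls
python3 - <<'E'
from cell import *
import cv2
print(state())
for n in ["scene","top","wrist"]:
    cv2.imwrite(f"pics/{n}0.png",read_camera(n)[:,:,::-1])
    print(n,camera_info(n))
E
```

```text
pics
{'t': 0.0, 'joints': array([-1.26759628e+00,  4.91565210e-01,  1.55945939e+00,  1.57108478e-05,
        1.09171181e+00, -1.05635608e-01]), 'qvel': array([-4.67372492e-05,  5.13696397e-05, -7.34688906e-04,  5.89517419e-04,
       -1.30769967e-03,  1.22740907e-03]), 'tau': array([ 3.59318066e-03, -6.12635493e+01, -2.58183718e+01,  6.94742636e-02,
        4.82054742e-02, -8.64665003e-05]), 'eef_pos': array([ 248.39161727, -573.24695063,  214.05481991]), 'tcp_rot': array([-1.68861383,  1.56965249,  1.86180722]), 'ft_force': array([-0.26381586, -0.09898435, -0.25622913]), 'moment': array([-0.01023767, -0.00303345,  0.00288367]), 'opening': 1.001929758912413}
scene {'mtx': array([[448.56576321,   0.        , 250.11048196],
       [  0.        , 448.56576321, 191.24932862],
       [  0.        ,   0.        ,   1.        ]]), 'k1': -0.08843062584501059, 'eye': array([1336.78763896, -230.73277197, 1061.04456474]), 'attitude': array([-2.45088745,  0.01739622,  1.33861265])}
top {'mtx': array([[398.64420771,   0.        , 249.03748698],
       [  0.        , 398.64420771, 187.47241373],
       [  0.        ,   0.        ,   1.        ]]), 'k1': -0.05208824885019061, 'eye': array([ 382.54625422,  -98.23199078, 1438.15369702]), 'attitude': array([-3.01162178e+00,  1.42902334e-03, -1.57327246e+00])}
wrist {'mtx': array([[272.84422631,   0.        , 247.95221229],
       [  0.        , 272.84422631, 190.3987161 ],
       [  0.        ,   0.        ,   1.        ]]), 'k1': -0.02188554353913146, 'hand_eye': array([[ 3.62687295e-04, -2.87289557e-01,  9.57843713e-01,
        -1.70301054e+02],
       [ 9.99999688e-01,  7.75920259e-04, -1.45925053e-04,
        -5.18051492e-01],
       [-7.01287599e-04,  9.57843468e-01,  2.87289749e-01,
        -8.20827191e+01],
       [ 0.00000000e+00,  0.00000000e+00,  0.00000000e+00,
         1.00000000e+00]])}
```

View pics/scene0.png

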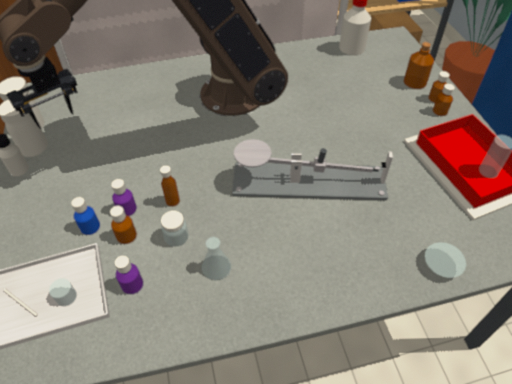

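View pics/top0.png

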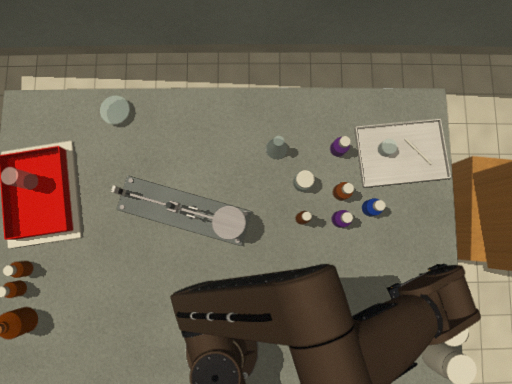

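View pics/wrist0.png

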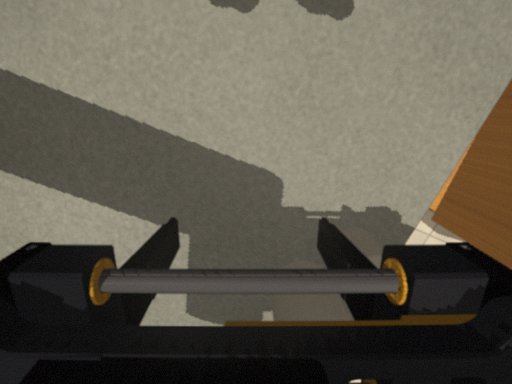

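The squat brown bottle is at scene (123,225) and top (345,190). The slim one is at scene (170,185). Purple and blue look-alikes stand around the squat bottle. The balance pan is at top (229,222) and its pointer end near (118,189).

```bash
cat > h.py <<'E'
import numpy as np, cv2
from scipy.spatial.transform import Rotation as R
from cell import *
def cam(n,st=None):
    c=camera_info(n)
    if n=="wrist":
        H=c["hand_eye"]; Rt=R.from_euler("xyz",st["tcp_rot"]).as_matrix()
        return c["mtx"],c["k1"],st["eef_pos"]+Rt@H[:3,3],Rt@H[:3,:3]
    return c["mtx"],c["k1"],c["eye"],R.from_euler("xyz",c["attitude"]).as_matrix()
def ray(C,uv):
    K,k,e,Rm=C
    p=cv2.undistortPoints(np.array([[uv]],float),K,np.array([k,0,0,0.]))[0,0]
    d=Rm@np.array([p[0],p[1],1]); return e,d/np.linalg.norm(d)
def onz(C,uv,z):
    e,d=ray(C,uv); return e+d*(z-e[2])/d[2]
def two(C1,u1,C2,u2):
    e1,d1=ray(C1,u1);e2,d2=ray(C2,u2)
    s=np.linalg.lstsq(np.c_[d1,-d2],e2-e1,rcond=None)[0]
    a,b=e1+s[0]*d1,e2+s[1]*d2
    return (a+b)/2,np.linalg.norm(a-b)
def proj(C,P):
    K,k,e,Rm=C
    return cv2.projectPoints(np.array([P],float),cv2.Rodrigues(Rm.T)[0],-Rm.T@e,K,np.array([k,0,0,0.]))[0][0,0]
E
python3 - <<'E'
from h import *
s=cv2.imread("pics/scene0.png");t=cv2.imread("pics/top0.png")
cv2.imwrite("pics/s_b.png",cv2.resize(s[160:300,60:240],None,fx=4,fy=4,interpolation=cv2.INTER_CUBIC))
cv2.imwrite("pics/s_bal.png",cv2.resize(s[130:210,225:400],None,fx=4.5,fy=4.5,interpolation=cv2.INTER_CUBIC))
cv2.imwrite("pics/t_bal.png",cv2.resize(t[165:255,100:260],None,fx=5,fy=5,interpolation=cv2.INTER_CUBIC))
cv2.imwrite("pics/t_b.png",cv2.resize(t[125:235,260:400],None,fx=5,fy=5,interpolation=cv2.INTER_CUBIC))
E
```

```text
(no output)
```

View pics/s_b.png

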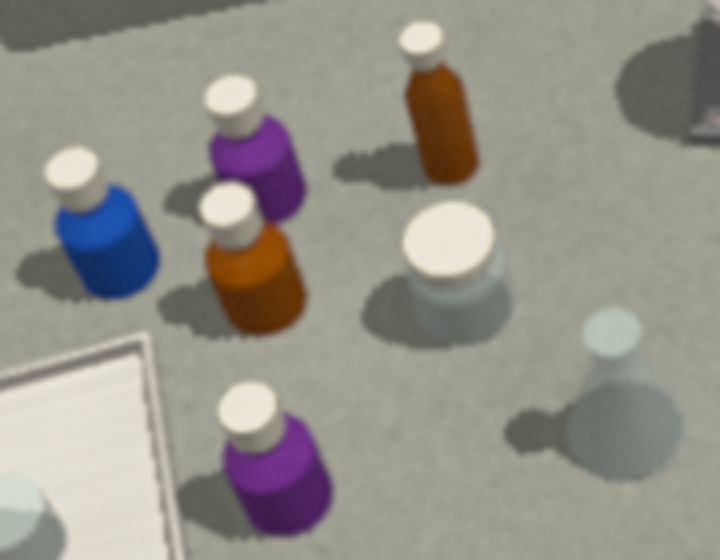

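View pics/s_bal.png

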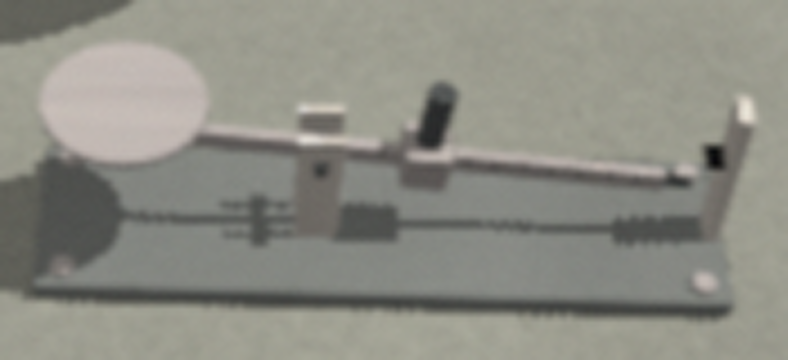

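View pics/t_bal.png

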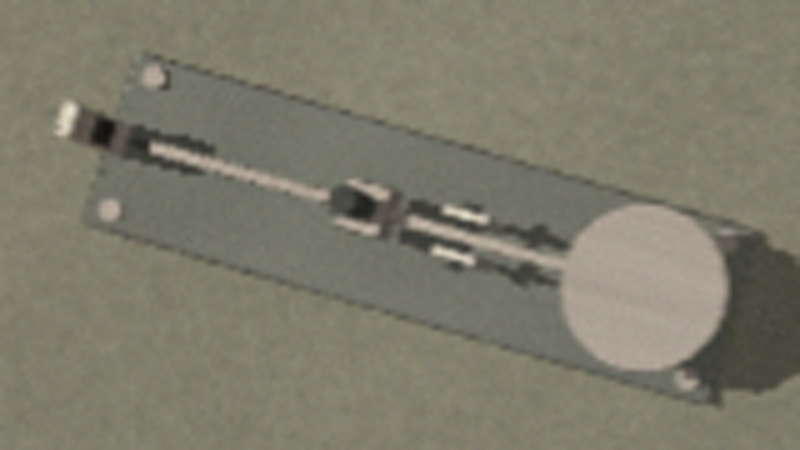

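View pics/t_b.png

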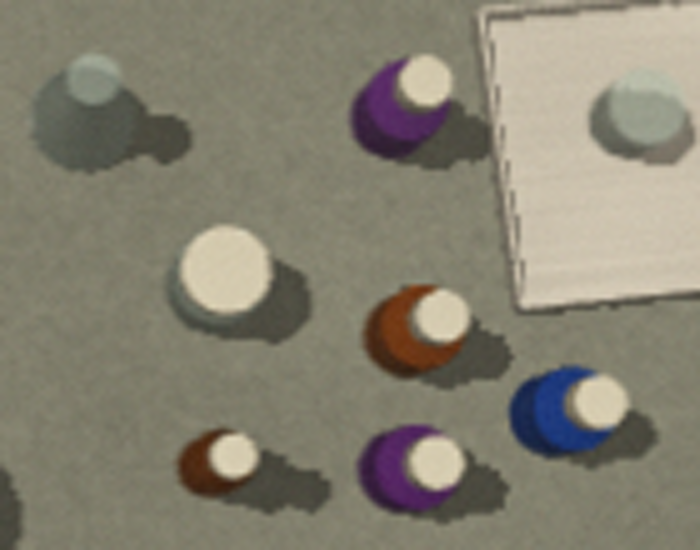

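Run:
```python
from h import *
T=cam("top");S=cam("scene")
f=lambda u,o,k:((u[0]+.5)/k-.5+o[0],(u[1]+.5)/k-.5+o[1])
tb=lambda *u:f(u,(260,125),5); tl=lambda *u:f(u,(100,165),5)
sb=lambda *u:f(u,(60,160),4); sl=lambda *u:f(u,(225,130),4.5)
# caps (top face)
for n,a,b in [("brown",(441,315),(228,204)),("purpA",(436,463),(231,97)),("purpB",(425,81),(248,407)),("blue",(599,401),(73,168)),("slim",(234,455),(421,39)),("jar",(226,269),(450,240)),("flask",(94,79),(612,333))]:
    p,e=two(T,tb(*a),S,sb(*b)); print(n,p.round(1),e.round(1))
print("brown@120",onz(T,tb(441,315),120).round(1),onz(S,sb(228,204),120).round(1))
for n,a,b in [("pan",(644,287),(124,102)),("knobtop",(345,196),(442,92)),("posttop",(68,108),(745,101)),("index",(103,130),(714,157))]:
    p,e=two(T,tl(*a),S,sl(*b)); print(n,p.round(1),e.round(1))
c=[onz(T,tl(*u),18)[:2] for u in [(147,53),(84,222),(716,403)]]
print("basecorners",np.round(c,1))
c=[onz(T,tl(*u),18)[:2] for u in [(153,77),(109,210),(687,379)]]
print("screws",np.round(c,1))
pan=onz(T,tl(644,287),129);pt=onz(T,tl(68,108),135);kn=onz(T,tl(345,196),148)
print(pan,pt,kn,np.linalg.norm((pan-pt)[:2]))
print("pan edges",[onz(T,tl(*u),129)[:2].round(1) for u in [(561,287),(728,287),(644,205),(644,369)]])
# arm
st=state();print(R.from_euler("xyz",st["tcp_rot"]).as_matrix().round(3))
```

```text
brown [ 553.7 -427.9  119. ] 1.2
purpA [ 454.9 -422.3  115.2] 1.5
purpB [ 714.5 -423.3  117.8] 1.6
blue [ 495.6 -532.3  118.3] 1.0
slim [ 459.1 -283.6  142.5] 1.0
jar [ 590.8 -288.9   82.1] 0.1
flask [ 715.6 -196.8  119.8] 0.0
brown@120 [ 553.5 -427.   120. ] [ 554.3 -428.4  120. ]
pan [439.8 -29.  127. ] 0.4
knobtop [498.5 165.4 145.5] 0.4
posttop [556.2 348.5 149.4] 1.4
index [548.8 343.7  91. ] 1.6
basecorners [[614.2 338.5]
 [491.5 379.8]
 [362.7 -74.1]]
screws [[596.6 333.5]
 [500.1 361.9]
 [379.6 -53.6]]
[439.74365916 -28.87677909 129.        ] [558.34418598 354.19344875 135.        ] [498.28856941 165.1201816  148.        ] 401.00983082384647
pan edges [array([439.8,  25.6]), array([439.6, -83.9]), array([493.6, -28.7]), array([386.4, -29.1])]
[[-0.     0.398 -0.918]
 [ 0.001 -0.918 -0.398]
 [-1.    -0.001 -0.   ]]
```

Checks agree:
- The brown cap top comes out at z 119 (expected 120).
- The pan comes out at 127, expected 129 at its upper stop.
- The two pan-edge spans are 109.5 and 107 mm.

The beam heading is about 16.5° from +y towards +x. I now move above the bottle.

Call:
step_arm(steps=[[0, -0.03, -0.75, 0], [0, -0.03, -0.75, 0], [0, -0.03, -0.75, 0], [0, -0.03, -0.75, 0], [0, -0.03, -0.75, 0], [0, -0.03, -0.75, 0], [0, -0.03, -0.75, 0], [0, -0.03, -0.75, 0], [0, -0.01, -0.77, 0], [0, 0, 0, 0], [0, 0, 0, 0]], jaw=0)

```text
t: 1.52
eef_pos: [553.5, -427.6, 214.3]
tcp_rot: [-0.81, 1.57, 2.74]
ft_force: [0.0, -0.5, -0.4]
opening: 1.001
```

```bash
cat > go.py <<'E'
import sys
from h import *
st=state();p=st["eef_pos"];M=R.from_euler("xyz",st["tcp_rot"]).as_matrix()
print("t",round(st["t"],2),"p",p.round(1),"y",M[:,1].round(3),"x",M[:,0].round(3),"F",st["ft_force"].round(2),"op",round(st["opening"],3))
if len(sys.argv)>3:
    g=np.array([float(a) for a in sys.argv[1:4]]);print("units",(M.T@(g-p)/50).round(3))
E
python3 go.py 554 -427.7 88
python3 - <<'E'
from h import *
st=state();I=read_camera("wrist");cv2.imwrite("pics/w1.png",I[:,:,::-1])
C=cam("wrist",st);print(proj(C,(554,-427.7,120)),C[2])
E
```

```text
t 1.52 p [ 553.5 -427.6  214.3] y [ 0.398 -0.918 -0.001] x [-0.001  0.    -1.   ] F [ 0.05 -0.47 -0.41] op 1.001
units [ 2.526  0.007 -0.009]
[248.83047755 192.57104327] [ 628.77321775 -394.53004391  384.53771398]
```

View pics/w1.png

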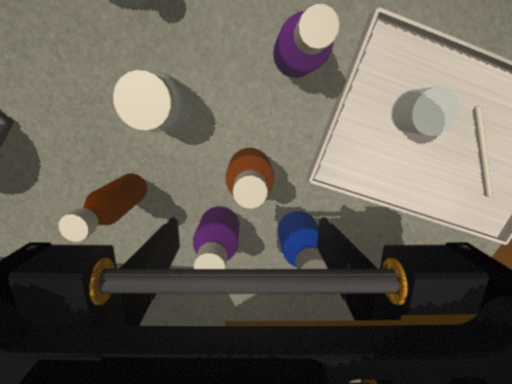

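The wrist view shows the brown bottle's cap at (250,190), against a predicted (249,193), so the position is good to about 2 mm. The fingers are clear of the blue and purple bottles. Next I descend and grip.

Call:
step_arm(steps=[[0.5, 0.01, -0.03, 0], [0.5, 0, 0, 0], [0.5, 0, 0, 0], [0.4, 0, 0, 0], [0.3, 0, 0, 0], [0.3, 0, 0, 0], [0, 0, 0, 0], [0, 0, 0, 0]])

```text
t: 2.58
eef_pos: [555.9, -427.6, 90.3]
tcp_rot: [1.93, 1.57, -0.803]
ft_force: [0.4, 0.1, 0.2]
opening: 0.998
```

Call:
step_arm(steps=[[0, 0, 0, 0], [0, 0, 0, 0], [0, 0, 0, 0], [0, 0, 0, 0], [0, 0, 0, 0], [0, 0, 0, 0], [0, 0, 0, 0], [0, 0, 0, 0]], jaw=1)

```text
t: 3.58
eef_pos: [555.7, -427.4, 89.6]
tcp_rot: [1.721, 1.571, -1.011]
ft_force: [0.8, -0.4, -0.6]
opening: 0.371
```

The opening of 0.371 is 35 mm, which matches the cap. Lifting.

Call:
step_arm(steps=[[-0.1, 0, 0, 0], [-0.3, 0, 0, 0], [-0.5, 0, 0, 0], [-0.5, 0, 0, 0], [-0.5, 0, 0, 0], [-0.5, 0, 0, 0], [-0.5, 0, 0, 0], [-0.4, 0, 0, 0], [-0.2, 0, 0, 0], [0, 0, 0, 0], [0, 0, 0, 0]])

```text
t: 4.95
eef_pos: [555.4, -427.1, 263.8]
tcp_rot: [-1.122, 1.569, 2.428]
ft_force: [0.7, -0.3, -4.2]
opening: 0.372
```

```bash
python3 go.py 440 -29 265
python3 - <<'E'
from h import *
cv2.imwrite("pics/s2.png",cv2.resize(read_camera("scene")[100:330,20:300,::-1],None,fx=2.5,fy=2.5))
E
```

```text
t 4.95 p [ 555.4 -427.1  263.8] y [ 0.397 -0.918 -0.001] x [-0.001  0.001 -1.   ] F [ 0.67 -0.3  -4.23] op 0.372
units [-0.015 -8.224 -1.047]
```

View pics/s2.png

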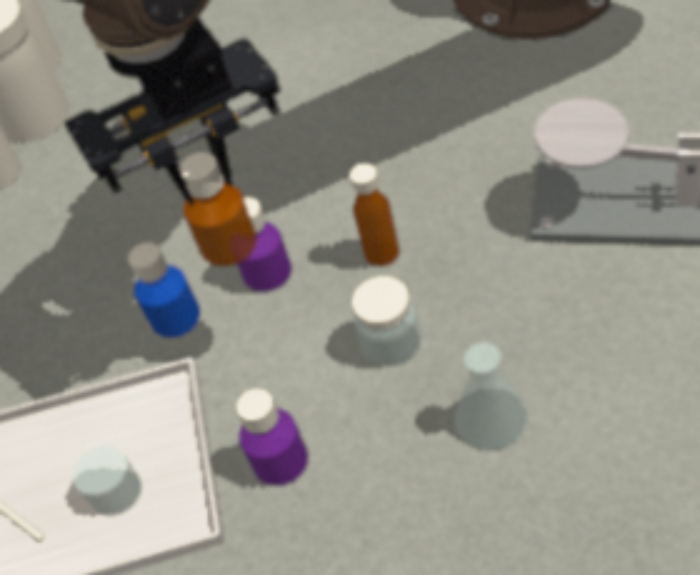

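The bottle is held upright and clear at scene crop (220,215). The wrist force of about 4.2 N puts its mass at 0.4–0.43 kg. I carry it over the pan.

Call:
step_arm(steps=[[0, -0.2, -0.03, 0], [0, -0.35, -0.05, 0], [0, -0.5, -0.065, 0], [0, -0.5, -0.065, 0], [0, -0.5, -0.065, 0], [0, -0.5, -0.065, 0], [0, -0.5, -0.065, 0], [0, -0.5, -0.065, 0], [0, -0.5, -0.065, 0], [0, -0.5, -0.065, 0], [0, -0.5, -0.065, 0], [0, -0.5, -0.065, 0], [0, -0.5, -0.065, 0], [0, -0.5, -0.065, 0], [0, -0.5, -0.065, 0], [0, -0.5, -0.065, 0], [0, -0.42, -0.05, 0], [0, -0.25, -0.03, 0], [0, 0, 0, 0], [0, 0, 0, 0]])

```text
t: 7.5
eef_pos: [441.6, -29.3, 264.7]
tcp_rot: [1.977, 1.57, -0.756]
ft_force: [0.8, 0.3, -4.2]
opening: 0.373
```

```bash
python3 go.py 440 -29 218
python3 - <<'E'
from h import *
st=state();cv2.imwrite("pics/w3.png",read_camera("wrist")[:,:,::-1])
cv2.imwrite("pics/s3.png",cv2.resize(read_camera("scene")[60:240,200:420,::-1],None,fx=3,fy=3))
E
```

```text
t 7.5 p [441.6 -29.3 264.7] y [ 0.397 -0.918  0.   ] x [ 0. -0. -1.] F [ 0.83  0.28 -4.21] op 0.373
units [ 0.933 -0.019  0.028]
```

View pics/w3.png

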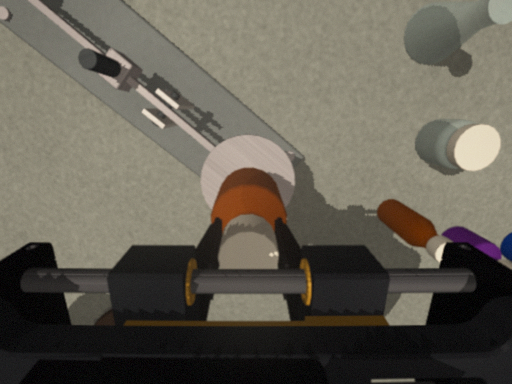

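View pics/s3.png

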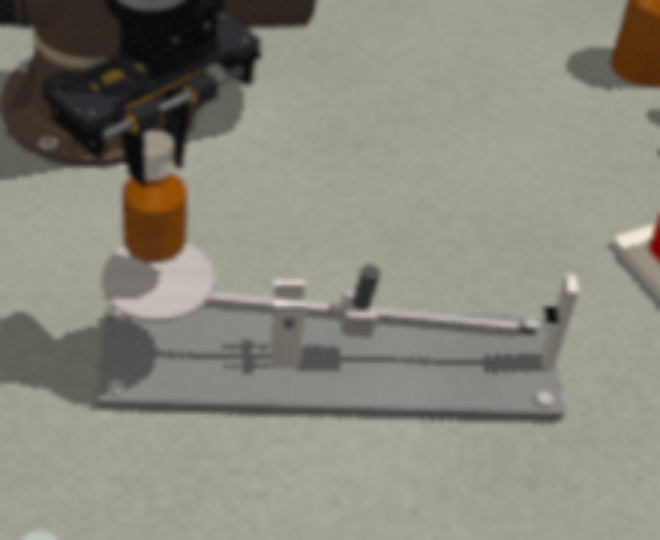

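Aligned over the pan: in the wrist view the bottle is centred on the pan at about (248,178). Lowering slowly.

Call:
step_arm(steps=[[0.15, -0.02, 0.03, 0], [0.2, 0, 0, 0], [0.2, 0, 0, 0], [0.15, 0, 0, 0], [0.1, 0, 0, 0], [0.08, 0, 0, 0], [0.08, 0, 0, 0], [0.08, 0, 0, 0], [0.08, 0, 0, 0], [0.08, 0, 0, 0], [0.08, 0, 0, 0], [0.06, 0, 0, 0], [0, 0, 0, 0], [0, 0, 0, 0]])

```text
t: 9.35
eef_pos: [439.7, -28.6, 197.7]
tcp_rot: [2.314, 1.571, -0.419]
ft_force: [0.5, -1.1, -1.7]
opening: 0.375
```

Call:
step_arm(steps=[[0.03, 0, 0, 0], [0, 0, 0, 0], [0, 0, 0, 0]])

```text
t: 9.72
eef_pos: [439.6, -28.6, 196.1]
tcp_rot: [2.17, 1.571, -0.563]
ft_force: [-0.6, -0.8, -1.1]
opening: 0.375
```

Call:
step_arm(steps=[[0.03, 0, 0, 0], [0, 0, 0, 0], [0, 0, 0, 0]])

```text
t: 10.1
eef_pos: [439.6, -28.6, 194.6]
tcp_rot: [1.392, 1.571, -1.341]
ft_force: [0.6, 0.3, -0.7]
opening: 0.374
```

Call:
step_arm(steps=[[0.02, 0, 0, 0], [0, 0, 0, 0], [0, 0, 0, 0]])

```text
t: 10.48
eef_pos: [439.6, -28.6, 193.6]
tcp_rot: [1.678, 1.571, -1.055]
ft_force: [0.4, 1.0, -1.5]
opening: 0.37
```

Call:
step_arm(steps=[[0.02, 0, 0, 0], [0, 0, 0, 0], [0, 0, 0, 0]])

```text
t: 10.85
eef_pos: [439.6, -28.6, 192.6]
tcp_rot: [-0.455, 1.571, 3.096]
ft_force: [-0.2, 1.7, -1.4]
opening: 0.371
```

```bash
python3 go.py
python3 - <<'E'
from h import *
cv2.imwrite("pics/s4.png",cv2.resize(read_camera("scene")[90:215,220:410,::-1],None,fx=4,fy=4,interpolation=cv2.INTER_CUBIC))
E
python3 go.py
```

```text
t 10.85 p [439.6 -28.6 192.6] y [ 0.397 -0.918 -0.   ] x [-0.  0. -1.] F [-0.2   1.67 -1.37] op 0.371
t 10.9 p [439.6 -28.6 192.6] y [ 0.397 -0.918 -0.   ] x [-0.  0. -1.] F [ 0.77  1.32 -1.04] op 0.375
```

View pics/s4.png

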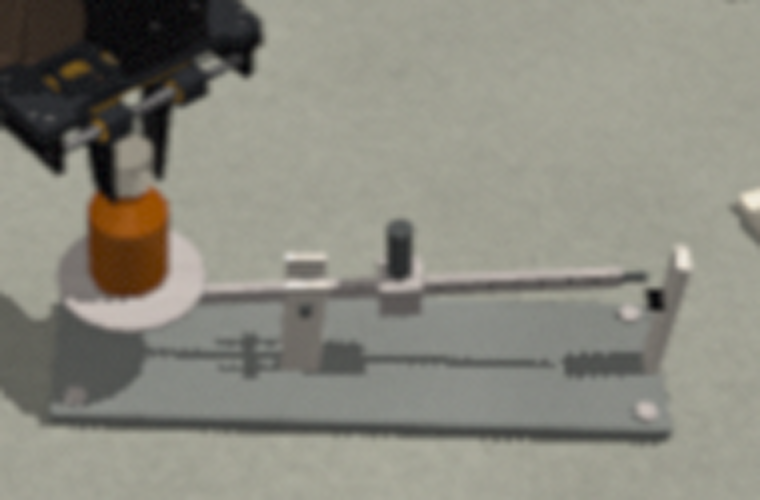

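The bottle stands on the pan, and the pan is nearly at its lower stop. The pointer at (645,275) is above the index at (655,299). I lower a bit more.

Call:
step_arm(steps=[[0.02, 0, 0, 0], [0, 0, 0, 0], [0, 0, 0, 0]])

```text
t: 11.28
eef_pos: [440.0, -28.7, 192.2]
tcp_rot: [2.406, 1.57, -0.327]
ft_force: [-0.1, 0.8, 6.8]
opening: 0.372
```

Call:
step_arm(steps=[[0.02, 0, 0, 0], [0, 0, 0, 0], [0, 0, 0, 0]])

```text
t: 11.65
eef_pos: [440.3, -28.9, 192.0]
tcp_rot: [2.424, 1.568, -0.308]
ft_force: [-3.1, 0.9, 17.2]
opening: 0.376
```

That is firm contact with the stop. It reads 17 N, within the 35 N limit. I back off 1.6 mm and then release.

Call:
step_arm(steps=[[-0.032, 0, 0, 0], [0, 0, 0, 0], [0, 0, 0, 0]])

```text
t: 12.02
eef_pos: [439.9, -28.8, 192.3]
tcp_rot: [2.066, 1.57, -0.667]
ft_force: [1.6, -0.8, 0.9]
opening: 0.374
```

Call:
step_arm(steps=[[0, 0, 0, 0], [0, 0, 0, 0], [0, 0, 0, 0], [0, 0, 0, 0], [0, 0, 0, 0], [0, 0, 0, 0]], jaw=0.3)

```text
t: 12.78
eef_pos: [439.6, -28.6, 192.2]
tcp_rot: [1.826, 1.571, -0.907]
ft_force: [-0.6, 0.6, 0.0]
opening: 0.697
```

Call:
step_arm(steps=[[-0.1, 0, 0, 0], [-0.3, 0, 0, 0], [-0.4, 0, 0, 0], [-0.4, 0, 0, 0], [-0.4, 0, 0, 0], [-0.2, 0, 0, 0], [0, 0, 0, 1], [0, 0, 0, 1], [0, 0, 0, 1], [0, 0, 0, 1], [0, 0, 0, 0.97], [0, 0, 0, 0], [0, 0, 0, 0]])

```text
t: 14.4
eef_pos: [439.6, -28.6, 282.1]
tcp_rot: [0.46, 1.571, -2.964]
ft_force: [0.1, 0.6, -0.0]
opening: 0.701
```

```bash
python3 go.py
python3 - <<'E'
from h import *
s=read_camera("scene");t=read_camera("top")
cv2.imwrite("pics/s5.png",cv2.resize(s[100:215,220:410,::-1],None,fx=4,fy=4,interpolation=cv2.INTER_CUBIC))
cv2.imwrite("pics/t5.png",cv2.resize(t[165:255,100:260,::-1],None,fx=5,fy=5,interpolation=cv2.INTER_CUBIC))
E
```

```text
t 14.4 p [439.6 -28.6 282.1] y [-0.278 -0.96   0.   ] x [-0. -0. -1.] F [ 0.05  0.6  -0.03] op 0.701
```

View pics/s5.png

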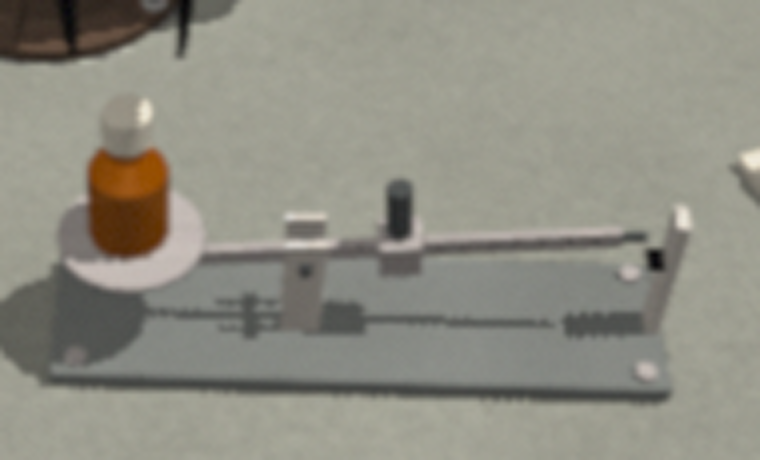

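View pics/t5.png

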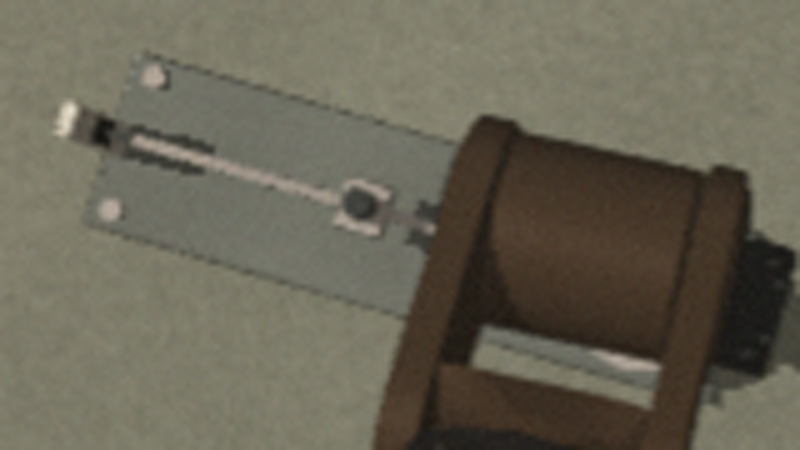

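The bottle stands upright on the pan. The pointer at (645,236) is above the index at (656,260), so the beam is at its pan-down stop. The knob top is at (400,187) in the scene crop and (360,203) in the top crop.

```bash
python3 - <<'E'
from h import *
T=cam("top");S=cam("scene")
f=lambda u,o,k:((u[0]+.5)/k-.5+o[0],(u[1]+.5)/k-.5+o[1])
a=f((360,203),(100,165),5);b=f((400,187),(220,100),4)
p,e=two(T,a,S,b);print(p.round(1),e.round(1))
u=np.array([.28,.96])
pan=np.array([439.7,-28.9]);print("along from pan",(p[:2]-pan)@u,"perp",np.cross(u,p[:2]-pan), onz(T,a,158),onz(S,b,158))
E
python3 go.py 500 158 282
```

```text
[493.2 154.7 157.4] 2.6
along from pan 191.20312101207816 perp 0.0414594216561639 [492.84077887 153.24976585 158.        ] [493.75190233 155.79635478 158.        ]
t 14.5 p [439.6 -28.6 282.2] y [-0.279 -0.96   0.   ] x [-0. -0. -1.] F [1.37 0.55 0.98] op 0.696
units [ 3.000e-03 -3.921e+00 -1.170e-01]<stdin>:7: DeprecationWarning: Arrays of 2-dimensional vectors are deprecated. Use arrays of 3-dimensional vectors instead. (deprecated in NumPy 2.0)
```

Call:
step_arm(steps=[[0, -0.4, 0, 0], [0, -0.6, 0, 0], [0, -0.6, 0, 0], [0, -0.6, 0, 0], [0, -0.6, 0, 0], [0, -0.6, 0, 0], [0, -0.45, 0, 0], [0.4, 0, 0, 0], [0.5, 0, 0, 0], [0.3, 0, 0, 0], [0, 0, 0, 0], [0, 0, 0, 0]], jaw=0.5)

```text
t: 16.0
eef_pos: [494.2, 156.1, 222.9]
tcp_rot: [-2.734, 1.57, 0.123]
ft_force: [-0.3, -0.4, 0.4]
opening: 0.5
```

```bash
python3 go.py 493.6 156.4 130
python3 - <<'E'
from h import *
st=state();cv2.imwrite("pics/w6.png",read_camera("wrist")[:,:,::-1])
C=cam("wrist",st);print(proj(C,(493.2,154.7,157.5)),proj(C,(st["eef_pos"])))
E
```

```text
t 16.0 p [494.2 156.1 222.9] y [-0.281 -0.96  -0.   ] x [ 0.001  0.    -1.   ] F [-0.31 -0.44  0.41] op 0.5
units [ 1.859e+00 -1.000e-03  1.500e-02]
[250.71912465 202.38721805] [249.17393111 233.05107348]
```

View pics/w6.png

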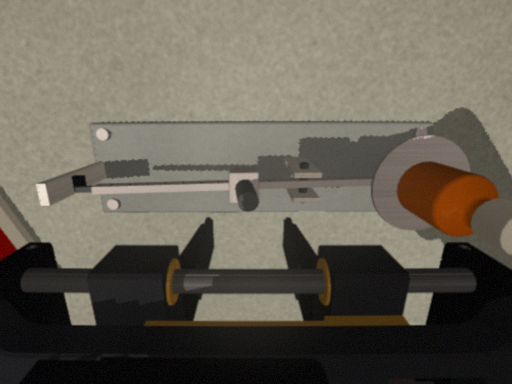

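The wrist view shows the knob top at (247,203), against a predicted (251,202), so it sits midway between the fingers. Descending.

Call:
step_arm(steps=[[0.4, -0.04, 0, 0], [0.4, 0, 0, 0], [0.4, 0, 0, 0], [0.4, 0, 0, 0], [0.26, 0, 0, 0], [0, 0, 0, 0], [0, 0, 0, 0]])

```text
t: 16.92
eef_pos: [494.7, 158.1, 129.9]
tcp_rot: [-2.754, 1.57, 0.103]
ft_force: [0.1, 0.1, -0.3]
opening: 0.497
```

```bash
python3 go.py
python3 - <<'E'
from h import *
cv2.imwrite("pics/s7.png",cv2.resize(read_camera("scene")[100:215,220:410,::-1],None,fx=4,fy=4,interpolation=cv2.INTER_CUBIC))
E
```

```text
t 16.93 p [494.7 158.1 129.9] y [-0.281 -0.96  -0.   ] x [ 0.001  0.    -1.   ] F [ 0.12  0.14 -0.33] op 0.497
```

View pics/s7.png

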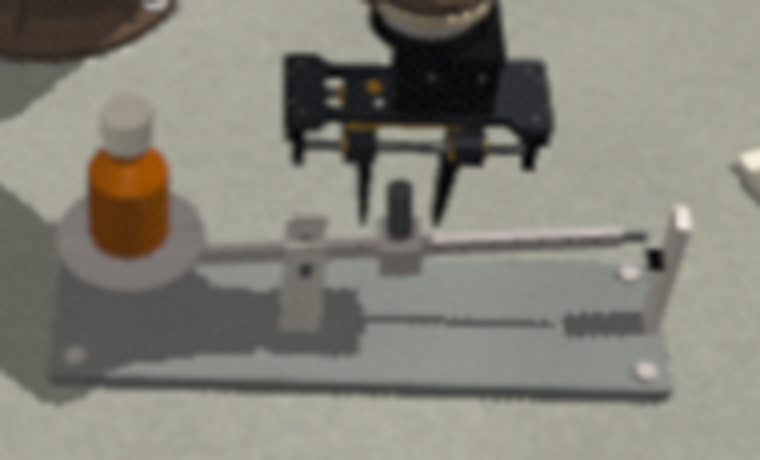

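The fingers, at crop (365,220) and (440,220), straddle the knob at (400,205) with no contact. I push outward.

Call:
step_arm(steps=[[0, -0.12, 0, 0], [0, -0.12, 0, 0], [0, -0.12, 0, 0], [0, -0.12, 0, 0], [0, -0.12, 0, 0], [0, -0.12, 0, 0], [0, -0.12, 0, 0], [0, -0.12, 0, 0], [0, -0.12, 0, 0], [0, -0.12, 0, 0], [0, -0.12, 0, 0], [0, -0.12, 0, 0], [0, -0.06, 0, 0], [0, 0, 0, 0]])

```text
t: 18.73
eef_pos: [515.5, 230.3, 129.2]
tcp_rot: [-2.03, 1.571, 0.827]
ft_force: [0.5, 0.3, -0.1]
opening: 0.502
```

Call:
step_arm(steps=[[0, 0.1, 0, 0], [0, 0.1, 0, 0], [0, 0, 0, 0], [0, 0, 0, 0], [0, 0, 0, 0], [0, 0, 0, 0]])

```text
t: 19.48
eef_pos: [512.7, 220.5, 129.2]
tcp_rot: [3.034, 1.571, -0.393]
ft_force: [0.6, -0.0, -0.1]
opening: 0.504
```

```bash
python3 go.py
python3 - <<'E'
from h import *
cv2.imwrite("pics/s8.png",cv2.resize(read_camera("scene")[100:215,220:410,::-1],None,fx=4,fy=4,interpolation=cv2.INTER_CUBIC))
E
```

```text
t 19.48 p [512.7 220.5 129.2] y [-0.281 -0.96   0.   ] x [ 0. -0. -1.] F [ 0.64 -0.02 -0.13] op 0.504
```

View pics/s8.png

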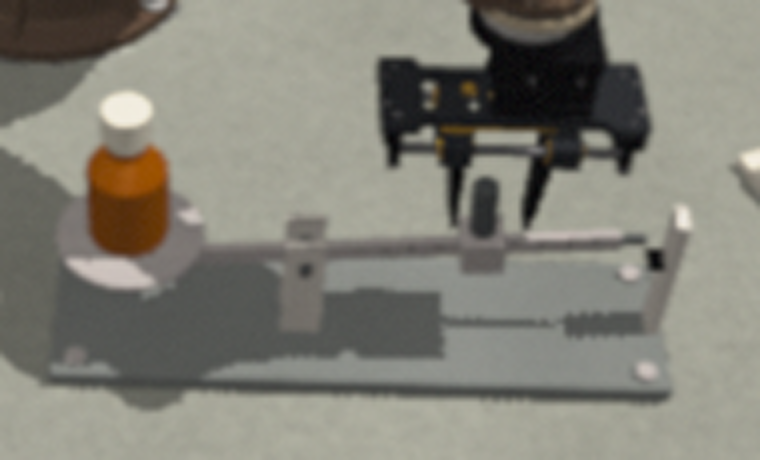

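The knob has slid from x=400 to 482 px, about 60 mm, and the beam is still at the pan-down stop. Pushing on about 20 mm.

Call:
step_arm(steps=[[0, -0.1, 0, 0], [0, -0.1, 0, 0], [0, -0.1, 0, 0], [0, -0.1, 0, 0], [0, -0.1, 0, 0], [0, -0.1, 0, 0], [0, 0, 0, 0], [0, 0.1, 0, 0], [0, 0.1, 0, 0], [0, 0, 0, 0], [0, 0, 0, 0], [0, 0, 0, 0], [0, 0, 0, 0], [0, 0, 0, 0], [0, 0, 0, 0]])

```text
t: 21.4
eef_pos: [518.2, 239.6, 129.2]
tcp_rot: [1.613, 1.571, -1.814]
ft_force: [0.2, 0.3, -0.0]
opening: 0.5
```

```bash
python3 go.py
python3 - <<'E'
from h import *
cv2.imwrite("pics/s9.png",cv2.resize(read_camera("scene")[100:215,220:410,::-1],None,fx=4,fy=4,interpolation=cv2.INTER_CUBIC))
E
```

```text
t 21.4 p [518.2 239.6 129.2] y [-0.281 -0.96   0.   ] x [-0. -0. -1.] F [ 0.15  0.31 -0.04] op 0.5
```

View pics/s9.png

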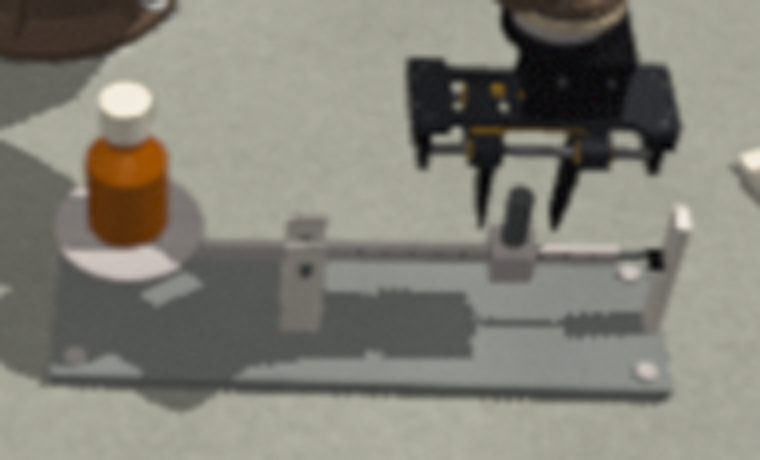

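The pointer, at about (650,256), now seems to face the index at (656,260). I raise the hand clear and measure with the beam free.

Call:
step_arm(steps=[[-0.3, 0, 0, 0], [-0.6, 0, 0, 0], [-0.6, 0, 0, 0], [-0.5, 0, 0, 0], [0, 0, 0, 0], [0, 0, 0, 0], [0, 0, 0, 0], [0, 0, 0, 0], [0, 0, 0, 0], [0, 0, 0, 0], [0, 0, 0, 0], [0, 0, 0, 0]])

```text
t: 22.95
eef_pos: [518.3, 239.6, 229.2]
tcp_rot: [2.371, 1.571, -1.056]
ft_force: [-0.5, 0.5, -0.9]
opening: 0.499
```

```bash
python3 go.py
python3 - <<'E'
from h import *
s=read_camera("scene")[:,:,::-1];st=state();w=read_camera("wrist")[:,:,::-1]
cv2.imwrite("pics/s10full.png",s);cv2.imwrite("pics/w10.png",w)
a=[cv2.resize(cv2.imread(p)[140:185,360:400] if p!="x" else s[140:185,360:400],None,fx=6,fy=6,interpolation=cv2.INTER_CUBIC) for p in ["pics/scene0.png","x"]]
cv2.imwrite("pics/z10.png",np.hstack(a))
C=cam("scene");u=np.array([.281,.96]);pv=np.array([439.7,-28.9])+130*u
for th in (-.1,-.016,0,.016,.1):
    print(th,proj(C,(*(pv+u*249*np.cos(th)),90+249*np.sin(th))).round(1))
print("index",proj(C,(*(pv+u*252),90)).round(1))
E
```

```text
t 22.95 p [518.3 239.6 229.2] y [-0.281 -0.96   0.   ] x [ 0. -0. -1.] F [-0.54  0.52 -0.91] op 0.499
-0.1 [378.3 170.2]
-0.016 [380.1 165.5]
0 [380.4 164.6]
0.016 [380.7 163.7]
0.1 [381.7 158.8]
index [381.4 164.6]
```

View pics/z10.png

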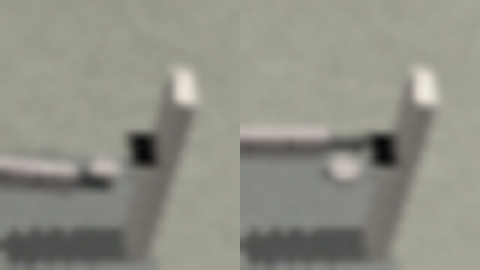

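View pics/w10.png

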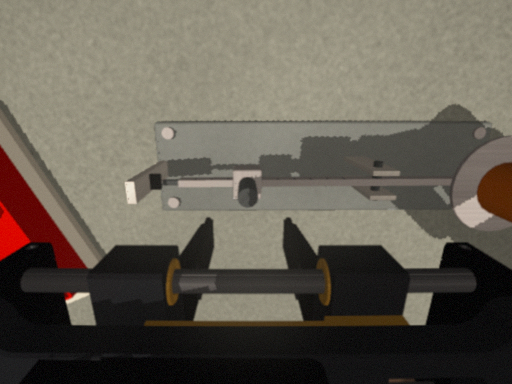

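In the zoomed right half the pointer at (350,145) lies just about at the index tooth at (382,150), maybe slightly high. I'll measure at subpixel level against the two stop positions.

Run:
```python
from h import *
C=cam("scene");u=np.array([.281,.96]);pv=np.array([439.7,-28.9])+130*u
s5=cv2.resize(cv2.imread("pics/s5.png"),(190,115),interpolation=cv2.INTER_AREA)
F={"-":cv2.imread("pics/scene0.png"),"now":cv2.imread("pics/s10full.png")}
full=F["now"].copy();full[100:215,220:410]=s5;F["+"]=full
for k,I in F.items():
    g=cv2.cvtColor(I,cv2.COLOR_BGR2GRAY).astype(int)
    print(k);print("cols 372..388");
    for r in range(155,174):print(r,g[r,370:390])
# beam points
for r_ in (235,240,244,249):
  print(r_,[proj(C,(*(pv+u*r_*np.cos(th)),90+r_*np.sin(th))).round(1).tolist() for th in(-.1,0,.1)])
```

```text
-
cols 372..388
155 [155 155 154 151 151 152 155 153 153 156 156 157 157 158 157 156 149 129
 137 195]
156 [154 156 154 153 151 152 151 151 153 154 155 154 156 154 153 152 144 125
 131 181]
157 [157 156 156 156 154 151 152 151 153 154 154 154 152 152 152 148 136 119
 117 135]
158 [156 155 155 155 156 153 152 152 152 152 153 152 151 152 152 148 131 114
 111 110]
159 [154 153 153 156 155 153 153 151 153 152 154 154 154 155 155 148 128 112
 109 106]
160 [154 152 153 156 155 154 155 154 154 156 156 156 156 155 154 141 121 113
 109 106]
161 [152 153 153 155 155 154 154 157 156 156 152 144 143 142 140 128 116 112
 108 106]
162 [154 154 155 155 155 153 153 155 157 155 140 108  81  74  76  87 103 111
 108 104]
163 [155 156 158 156 155 155 154 154 153 154 138  96  42  17  28  59  95 109
 107 106]
164 [152 154 155 155 155 155 156 157 155 153 141 102  45  16  21  55  91 106
 106 108]
165 [145 148 149 149 150 154 159 159 156 153 144 112  54  14  16  49  89 106
 106 114]
166 [148 145 140 138 141 152 166 168 161 151 137 109  58  23  18  45  84 105
 108 119]
167 [169 166 151 133 135 161 180 183 180
[... 3420 characters left out ...]
187 182 165 142 126 117 112 106 105 106 107
 116 139]
169 [132 132 129 121 114 133 156 166 160 145 132 126 122 119 116 114 109 108
 121 144]
170 [131 131 130 129 125 124 125 127 127 130 131 129 122 117 114 112 108 110
 128 149]
171 [132 131 131 133 132 129 126 126 127 131 133 131 124 116 112 109 106 116
 138 154]
172 [131 130 132 132 132 133 133 132 133 133 133 129 123 116 112 108 109 120
 142 155]
173 [131 131 130 132 133 133 134 134 133 133 132 126 118 114 110 108 112 127
 145 154]
235 [[373.8, 169.8], [375.7, 164.4], [376.8, 158.9]]
240 [[375.4, 169.9], [377.4, 164.5], [378.6, 158.9]]
244 [[376.7, 170.1], [378.7, 164.5], [380.0, 158.8]]
249 [[378.3, 170.2], [380.4, 164.6], [381.7, 158.8]]
```

Subpixel rows of the pointer tip:

| State | Row |
|---|---|
| Lower stop | 170.0 |
| Upper stop | 158.9 |
| Level (midpoint and model) | about 164.5 |
| Index | 164.5 |
| Now | 163.6 |

That is about +0.016 rad, borderline, so the counterpoise needs about 5 mm more outward. I go back down and nudge it.

Call:
step_arm(steps=[[0.5, 0, 0, 0], [0.6, 0, 0, 0], [0.6, 0, 0, 0], [0.3, 0, 0, 0], [0, 0, 0, 0], [0, -0.1, 0, 0], [0, -0.08, 0, 0], [0, -0.05, 0, 0], [0, -0.05, 0, 0], [0, 0, 0, 0], [0, 0.1, 0, 0], [0, 0.1, 0, 0], [0, 0, 0, 0], [0, 0, 0, 0], [0, 0, 0, 0], [0, 0, 0, 0], [0, 0, 0, 0], [0, 0, 0, 0], [0, 0, 0, 0], [0, 0, 0, 0]])

```text
t: 25.55
eef_pos: [519.4, 243.4, 129.2]
tcp_rot: [2.35, 1.571, -1.077]
ft_force: [1.0, 0.1, -0.3]
opening: 0.501
```

```bash
cat > lev.py <<'E'
from h import *
import sys
s=read_camera("scene")[:,:,::-1];cv2.imwrite(f"pics/{sys.argv[1]}.png",cv2.resize(s[100:215,220:410],None,fx=4,fy=4,interpolation=cv2.INTER_CUBIC))
g=cv2.cvtColor(s,cv2.COLOR_BGR2GRAY).astype(int)
for r in range(156,174):print(r,g[r,370:388])
E
python3 go.py;python3 lev.py s11
```

```text
t 25.55 p [519.4 243.4 129.2] y [-0.281 -0.96   0.   ] x [ 0. -0. -1.] F [ 1.03  0.08 -0.31] op 0.501
156 [163 164 163 160 160 160 159 159 160 161 163 164 163 160 160 159 152 131]
157 [163 164 163 164 162 161 158 160 161 161 162 160 161 159 159 157 142 122]
158 [164 162 162 163 162 160 159 160 160 160 160 160 158 159 161 156 137 120]
159 [162 160 160 162 162 162 160 160 160 160 160 162 163 161 163 155 135 118]
160 [167 167 166 168 167 162 162 164 162 163 165 165 165 165 160 148 127 118]
161 [183 182 183 182 172 162 161 163 162 159 157 153 150 150 147 134 122 117]
162 [179 179 179 178 165 146 140 141 140 135 127 107  85  78  82  91 108 117]
163 [132 132 132 129 119 104  98  98  97  92  87  73  37  15  27  63  98 115]
164 [ 96  96  97  96  91  88  86  86  80  79  86  80  42  16  23  59  97 113]
165 [ 98  99  99 104 115 129 137 135 125 117 122 108  56  16  18  50  93 110]
166 [117 118 118 120 135 157 172 175 164 151 139 114  61  23  21  45  89 109]
167 [132 133 134 132 142 170 190 193 189 172 146 120  88  68  61  71  95 108]
168 [137 137 134 126 123 159 188 194 190 172 149 133 124 117 112 111 111 109]
169 [138 137 135 125 115 136 165 175 168 152 137 130 125 124 122 118 113 112]
170 [137 137 136 135 130 127 126 129 131 135 135 134 127 121 119 116 112 114]
171 [137 136 136 137 137 135 132 131 133 137 137 137 130 118 117 114 112 119]
172 [136 136 137 137 138 138 137 138 137 139 139 136 128 119 119 113 112 124]
173 [136 136 138 136 138 138 137 137 140 139 136 132 124 120 117 112 115 132]
```

View pics/s11.png

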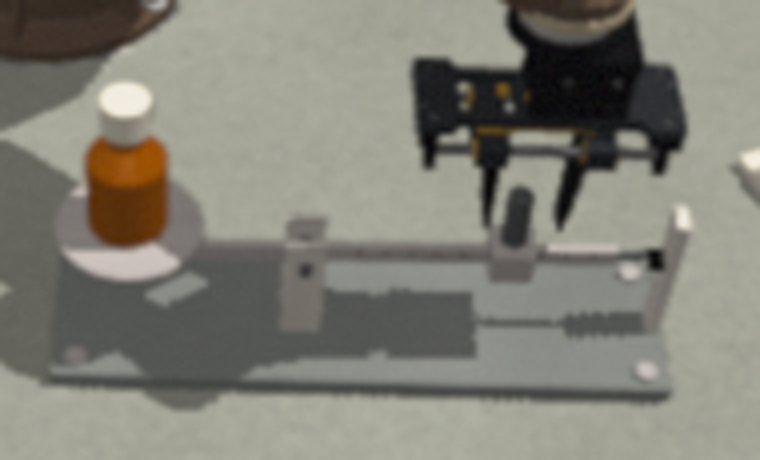

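The pointer row is unchanged at 163.6; that nudge only tipped the beam and barely slid the poise. I go 4 mm further.

Call:
step_arm(steps=[[0, -0.1, 0, 0], [0, -0.08, 0, 0], [0, -0.05, 0, 0], [0, -0.05, 0, 0], [0, 0, 0, 0], [0, 0.1, 0, 0], [0, 0.1, 0, 0], [0, 0, 0, 0], [0, 0, 0, 0], [0, 0, 0, 0], [0, 0, 0, 0], [0, 0, 0, 0], [0, 0, 0, 0], [0, 0, 0, 0], [0, 0, 0, 0]])

```text
t: 27.48
eef_pos: [520.5, 247.3, 129.2]
tcp_rot: [1.909, 1.571, -1.518]
ft_force: [0.3, 0.1, 0.4]
opening: 0.5
```

```bash
python3 go.py;python3 lev.py s12
```

```text
t 27.48 p [520.5 247.3 129.2] y [-0.281 -0.96   0.   ] x [ 0. -0. -1.] F [0.27 0.12 0.36] op 0.5
156 [164 164 162 161 160 160 159 159 160 162 161 164 163 162 161 159 153 131]
157 [164 163 164 163 159 158 159 160 161 162 160 161 159 160 159 157 143 124]
158 [164 163 161 161 162 160 160 160 160 160 160 160 160 158 160 156 138 120]
159 [162 161 160 162 162 161 161 160 159 160 162 161 162 162 162 154 133 119]
160 [160 160 160 164 163 162 162 163 163 162 163 165 165 164 161 149 129 118]
161 [168 166 168 169 168 163 164 166 165 164 161 151 150 149 147 135 123 117]
162 [188 188 188 185 174 157 154 156 158 154 141 114  86  79  81  91 108 116]
163 [176 179 180 175 159 127 116 121 122 118 113  88  44  17  26  63  97 115]
164 [119 120 119 118 105  85  79  82  79  76  90  85  42  13  24  60  97 113]
165 [ 91  90  91  91  90  92  97  98  91  91 111 106  56  19  20  53  93 110]
166 [101 101 102 111 126 148 165 166 158 145 136 113  62  25  21  45  89 109]
167 [122 124 123 126 141 171 192 194 190 173 147 121  89  69  61  71  95 109]
168 [134 134 132 125 126 159 188 195 190 174 149 133 125 117 112 110 111 111]
169 [137 138 135 126 114 136 164 176 169 150 137 130 125 124 122 117 114 113]
170 [136 137 135 134 132 128 127 129 130 134 136 134 127 121 118 116 113 113]
171 [136 136 136 137 137 135 130 131 132 137 138 137 129 120 117 115 111 120]
172 [136 136 137 138 139 137 138 137 139 138 137 136 127 120 117 113 112 123]
173 [137 135 137 138 138 138 138 138 138 140 138 131 122 118 116 112 116 131]
```

The pointer row is now 164.1, about +0.007 rad. One more nudge of 2 mm will centre it.

Call:
step_arm(steps=[[0, -0.1, 0, 0], [0, -0.08, 0, 0], [0, -0.03, 0, 0], [0, -0.03, 0, 0], [0, 0, 0, 0], [0, 0.1, 0, 0], [0, 0.12, 0, 0], [0, 0, 0, 0], [-0.3, 0, 0, 0], [-0.6, 0, 0, 0], [-0.8, 0, 0, 0], [-0.6, 0, 0, 0], [0, 0, 0, 0], [0, 0, 0, 0], [0, 0, 0, 0], [0, 0, 0, 0], [0, 0, 0, 0], [0, 0, 0, 0], [0, 0, 0, 0], [0, 0, 0, 0]])

```text
t: 30.02
eef_pos: [520.8, 248.3, 244.2]
tcp_rot: [2.293, 1.571, -1.134]
ft_force: [-0.4, 0.0, -0.4]
opening: 0.5
```

```bash
python3 go.py;python3 lev.py s13; python3 -c "
from h import *
cv2.imwrite('pics/t13.png',read_camera('top')[:,:,::-1]);cv2.imwrite('pics/sf13.png',read_camera('scene')[:,:,::-1])"
```

```text
t 30.02 p [520.8 248.3 244.2] y [-0.281 -0.96   0.   ] x [ 0. -0. -1.] F [-0.35  0.04 -0.44] op 0.5
156 [160 160 160 158 156 156 156 156 157 158 160 159 160 159 158 156 148 128]
157 [161 160 161 160 158 157 156 158 157 158 158 157 156 156 156 154 140 121]
158 [161 159 160 159 160 159 156 158 158 157 157 157 156 154 157 153 136 118]
159 [159 156 158 158 158 157 158 157 155 157 158 158 158 159 160 151 132 117]
160 [158 156 158 160 160 159 159 160 161 160 161 160 162 161 158 144 125 116]
161 [164 162 162 165 162 160 160 163 162 160 156 151 146 148 144 132 119 115]
162 [183 181 178 176 165 155 152 153 156 156 140 111  83  76  78  89 105 114]
163 [175 175 174 169 150 130 126 121 124 128 122  93  43  18  29  62  96 113]
164 [118 121 127 125 112  96  90  88  82  83  97  94  48  15  23  58  96 110]
165 [ 90  92  95  93  87  81  87  87  78  81 104 104  56  17  21  50  92 108]
166 [ 99  97  96 100 113 129 146 149 141 130 123 106  60  23  17  45  87 107]
167 [118 115 114 117 136 163 184 186 182 166 141 119  86  67  61  69  93 106]
168 [132 131 130 122 122 156 186 191 186 169 145 130 122 116 110 109 108 109]
169 [135 134 133 123 114 133 162 171 165 148 135 128 124 123 118 116 111 109]
170 [135 133 132 132 128 125 123 126 129 132 134 131 126 119 117 113 110 113]
171 [134 134 133 133 134 132 128 128 130 134 135 134 126 118 115 110 109 117]
172 [134 134 135 135 135 135 133 134 136 136 136 133 124 117 114 111 109 121]
173 [134 134 134 136 135 135 136 136 136 136 135 128 122 116 114 110 113 129]
```

View pics/s13.png

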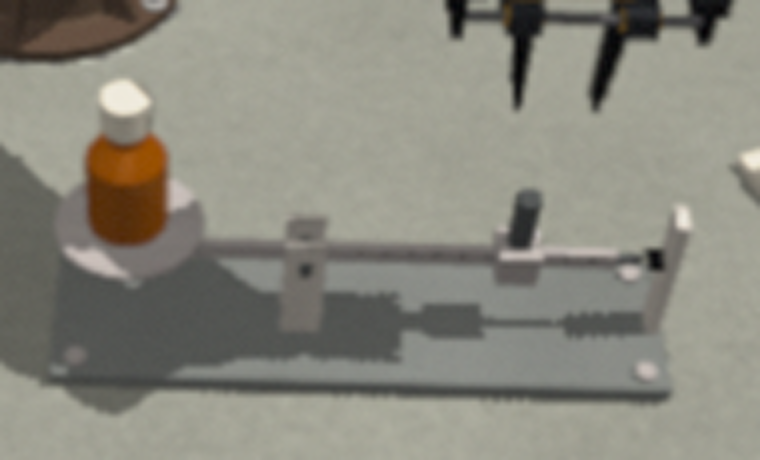

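View pics/sf13.png

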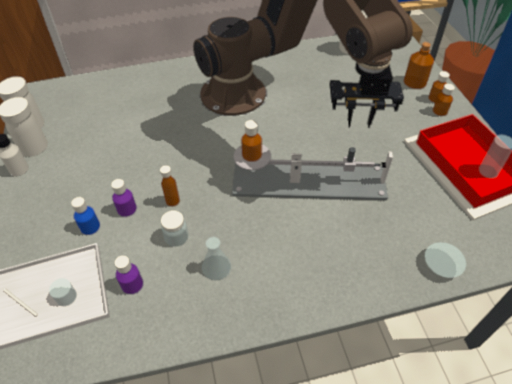

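The pointer row is now about 164.35 against 164.5 for level, roughly +0.003 rad. The hand is clear, the bottle stands upright on the pan, and the bystanders are unmoved. Handing in.

```bash
python3 go.py; python3 -c "
from cell import *
print(job_done())"
```

```text
t 30.18 p [520.8 248.2 244.2] y [-0.281 -0.96   0.   ] x [ 0. -0. -1.] F [ 0.17  0.42 -0.78] op 0.499
the job is handed in; nothing more can be done
None
```

The squat brown bottle is on the pan and the beam rests level, handed in at 30.2 s. I gripped the bottle by its cap, set it upright near the centre of the pan and let go. Then I slid the counterpoise outward with one finger in four short pushes, letting the beam swing free after each one, and lifted the hand clear.

- **Level:** in the last scene picture the pointer tip is at row 164.35, against 164.5 for the index and for the midpoint between the stops. That is about +0.003 rad, within the 0.016 limit.
- **Contact:** the hand was about 90 mm above the balance and touching nothing. The bottle was upright and wholly on the pan, and the other glassware looked unmoved.
- **What did not go cleanly:**
  - While lowering the bottle I pressed the pan against its lower stop; the wrist read 17 N, roughly 21 N on the pan with the bottle's weight (limit 35 N). I backed off before releasing.
  - The first fine nudge of the counterpoise did not move it, so I repeated it slightly further.

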